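# Load the carrier tray with its bottles and box

## Robot

A 7-joint arm with a two-finger parallel gripper is mounted at the origin on a cart in front of the work surface, level with it; the furniture and walls round the work are solid. World frame = base frame: x ahead of the robot, y to its left, z up, the work surface at z = 0. Lengths are in m, angles in rad, forces in N, time in s.
With the tool pointing down it reaches from about 0.35 to 0.9 m from the base axis. Payload 19.9 kg.
Tool frame: the origin (TCP) lies at the very end of the fingers, on their centre line; the grasp point (between the pads) lies 19 mm behind it (tcp_to_grasp is the distance from the TCP to the grasp point, in m); z points along the fingers, y is the line along which they close (so a half turn about z gives the same grasp; the last joint's range is limited). The gripper opens to 85 mm and grips with 20 to 120 N. Pads are 22 mm wide; open, the fingers measure 114 mm over their backs; the gripper's body (76 mm by 85 mm) begins 54 mm behind the grasp point. The pads swing forward as they close: fully open they stand 13 mm farther back than shut.
Start: joints at [1.228, 0.417, -0.01, 1.614, 0.005, 1.111, -0.053], TCP at [0.185, -0.597, 0.231] pointing down, gripper open.
Joint ranges: [-2.81, 2.81], [-0.39, 2.02], [-1.27, 1.25], [0.06, 2.57], [-1.19, 4.33], [0.19, 2], [-2.82, 2.82]. Speed limits (rad/s): [1.89, 1.89, 2.39, 2.39, 3.01, 3.01, 3.01].

## Interface

Orientations are given as a unit quaternion [w, x, y, z].
In Python, from cell import state, get_image, camera_info, finish_job, tcp_to_grasp gives the robot as it stands.
- The arm moves only by the tool play_rows, never from a script. Its argument "plan" is a list of rows, each an object with "offset": the shift along the tool's x, y, z in cm, a list of three; "yaw": the turn about the tool's z in degrees. A call has 1 to 8 rows; each row shifts and turns the commanded pose from where the row before left it, along the tool's axes as they then stand; what a row does not reach is not made up. A row lasts 1/10 s, in which the tool goes at most 50 mm and 8.59 degrees, less where a joint would pass 70% of its speed; a pose out of reach is approached as far as the arm can. A call with a gripper value outside its range is refused whole. "jaw" is the opening, from -1 (shut) to 1 (fully open), so that 0 is half open, set as the call begins (left out, the last holds). The fingers move at their own pace and stop on an object; "squeeze" is the grip in N (left out, the last holds). Time passes only in rows, so rows that do not move let the fingers close. It gives the time, the measured TCP pose, the force, the opening and the grip force at its end, in the units of the state.
- state(): the state, without advancing time (a new reading comes with each control period).
- get_image(name): name is "side" or "top" or "wrist"; returns (picture, depth): 384x512x3 uint8, red, green, blue; 384x512 float32, m along the optical axis (not along the pixel's ray), 0 where there is no reading.
- camera_info(name): a dict with "intrinsics" (3x3 intrinsics, pixels), "k1" (the pictures are not rectified: a ray, as slopes to the right and down, at radius r is drawn at 1 + k1 r^2 times it, then the intrinsics apply), "R" (3x3) and "t" (3): a world point X has camera coordinates R X + t. Camera axes: x right, y down, z forward; pixel columns grow to the right and rows downward; lengths in m; the calibration is good to about 2 mm. A picture is of the moment at which its call begins: read the wrist's pose just before it. camera_info takes no time and is no camera call; for the wrist camera it gives the pose at the moment of the call.
- finish_job(): hands the job in; it is judged then, once.
The state is a dict: "clock": time; "q": joint angles; "joint_velocities": joint speeds; "joint_torque": joint torques, N m; "position": TCP position; "eef_rot": TCP orientation; "ft_force": force on the tool from outside, world axes, zero at the start; "moment": the same for the moment, N m; "width": opening from 0.0 (shut) to 1.0 (fully open); "finger_force": force on a finger pad.
Only numpy, scipy, OpenCV 4.12 (cv2) and the standard library are available. Lean on these libraries where they do the work, as an engineer would, in place of code of your own. Each camera call takes 0.05 s, during which the arm holds its last target. There are 200 camera calls.

## Task

Gather the things that belong in the square carrier tray: stand the smallest bottle in the smallest cup, the second smallest in the middle cup and the third in the largest cup, and lay the smaller of the two card boxes flat in the box holder, each resting on the floor of its place. The biggest bottle and the bigger card box do not belong: leave them standing where they are, and let no bottle fall over.

Things in the scene. Friction and masses are not known exactly. Their poses are not given: they have to be found in the camera images.
- bottle_short: The smallest bottle (yellow body, red cap): a round bottle with a narrower round screw cap, standing loose on the counter; body 28 mm across and straight-sided up to about 50 mm, cap 17 mm across, 62 mm tall in all. Origin: centre of its underside; z up along the bottle.
- bottle_middle: The second smallest bottle (white body, blue cap): a round bottle with a narrower round screw cap, standing loose on the counter; body 36 mm across and straight-sided up to about 62 mm, cap 22 mm across, 78 mm tall in all. Origin: centre of its underside; z up along the bottle.
- bottle_tall: The third bottle (brown body, black cap): a round bottle with a narrower round screw cap, standing loose on the counter; body 42 mm across and straight-sided up to about 72 mm, cap 26 mm across, 92 mm tall in all. Origin: centre of its underside; z up along the bottle.
- box_little: The smaller card box, closed, lying loose on the counter: 36 x 48 x 22 mm (x, y, z). Origin: centre of its underside; x along the short side (36), y along the long side (48), z up.
- bottle_giant: Does not belong in the tray, leave it. The biggest bottle (white body with a green band, white cap): a round bottle with a narrower round screw cap, standing loose on the counter; body 55 mm across and straight-sided up to about 105 mm, cap 33 mm across, 128 mm tall in all. Origin: centre of its underside; z up along the bottle.
- box_big: Does not belong in the tray, leave it. The bigger card box, lying loose on the counter: 44 x 62 x 30 mm (x, y, z). Origin: centre of its underside; z up.
- cup_small: The smallest of the three round white cups fixed in the carrier tray: inside 40 mm across, mouth flared to 54 mm outside, 15 mm high, floor 2 mm thick. Origin: centre of its underside, 6 mm above the counter; z up. The tray: a fixed square dark steel plate, 180 mm, 6 mm thick, with a 13 mm high rim.
- cup_medium: The middle one of the three round white cups fixed in the carrier tray: inside 48 mm across, mouth flared to 62 mm outside, 15 mm high, floor 2 mm thick. Origin: centre of its underside, 6 mm above the counter; z up. Cups and box holder stand 2 by 2, centres 86 mm apart, in an order that varies.
- cup_large: The largest of the three round white cups fixed in the carrier tray: inside 54 mm across, mouth flared to 68 mm outside, 15 mm high, floor 2 mm thick. Origin: centre of its underside, 6 mm above the counter; z up. 
- box_holder: White rectangular holder fixed in the tray beside the cups: 2 mm floor, four corner brackets 14 mm high, inside 48 (x) by 60 mm (y); 30 mm in the middle of each side is open, for fingers. Origin: centre of its underside, 6 mm above the counter; x along its short side, y along its long side. The box lies in it long side along y, either way round.
Mind the look-alikes: they are no part of the job. Leave any green or purple look-alike of the bottle_short alone.

How it is judged:
At the end, for the whole second after the job is handed in: The three smaller bottles stand upright on the floors of their cups and the smaller card box lies flat in its holder, each within 12 mm of the centre, less than 4 mm above the floor, at rest; the biggest bottle and bigger box stand within 30 mm of where they started (horizontal distance between bottle_short and cup_small below 0.012 m and z of bottle_short in the frame of cup_small between -0.002 and 0.006 m and angle between each of bottle_short, bottle_middle, bottle_tall, box_little, bottle_giant, box_big's own z axis and vertical below 0.1 rad and linear speed of each of bottle_short, bottle_middle, bottle_tall, box_little, bottle_giant, box_big below 0.02 m/s and horizontal distance between bottle_middle and cup_medium below 0.012 m and z of bottle_middle in the frame of cup_medium between -0.002 and 0.006 m and horizontal distance between bottle_tall and cup_large below 0.012 m and z of bottle_tall in the frame of cup_large between -0.002 and 0.006 m and horizontal distance between box_little and box_holder below 0.012 m and z of box_little in the frame of box_holder between -0.002 and 0.006 m and distance of each of bottle_giant, box_big from where it was at the start of the episode below 0.03 m); the robot touches nothing.
It fails at once if a bottle is tipped over (angle between any of bottle_short, bottle_giant, bottle_middle, bottle_tall's own z axis and vertical above 0.9 rad).
It fails at once if the biggest bottle or the bigger card box is moved away (distance of any of bottle_giant, box_big from where it was at the start of the episode above 0.03 m).
It also fails if it takes over 112 s, if anything falls off the work surface, if the arm or the gripper's body presses on something with over 40 N, if the wrist force passes 120 N, or if a joint passes its speed limit or range.

## Working session

There is one attempt and no reset: what is moved stays moved. The work goes in short steps, Python scripts to look and compute and a tool call to move; the robot and the scene stay as the last step left them, time stands still between calls to the robot, and variables do not carry over. Pictures are saved under pics/ and viewed, at most 14 in all, crops included, and the job is handed in when it is done.

Besides the shell and the picture viewer there is one more tool, called after "Emit:" as name(argument=value, ...) on one line, values as JSON. play_rows: Moves the arm, as the interface text tells. Its arguments: {"type":"object","properties":{"plan":{"type":"array"},"jaw":{"type":"number"},"squeeze":{"type":"number"}},"required":["plan"]}

```bash
ls; mkdir -p pics
cat > h.py <<'E'
import numpy as np, cv2
from cell import state, get_image, camera_info, finish_job, tcp_to_grasp
def shot(n,f=None):
    ci=camera_info(n); im,d=get_image(n)
    if f: cv2.imwrite('pics/'+f, im[:,:,::-1])
    return im,d,ci
def K(ci): return np.array(ci['intrinsics'],float)
def slopes(ci,uv):
    # distorted -> ideal slopes
    uv=np.atleast_2d(np.asarray(uv,float)).reshape(-1,1,2)
    return cv2.undistortPoints(uv,K(ci),np.array([ci['k1'],0,0,0.])).reshape(-1,2)
def onplane(ci,uv,z):
    s=slopes(ci,uv); R=np.array(ci['R']);t=np.array(ci['t'])
    d=np.c_[s,np.ones(len(s))]@R; c=-R.T@t
    return c+d*((z-c[2])/d[:,2])[:,None]
def cloud(ci,d):
    h,w=d.shape; v,u=np.mgrid[:h,:w]
    s=slopes(ci,np.c_[u.ravel(),v.ravel()])
    P=np.c_[s,np.ones(len(s))]*d.reshape(-1,1)
    return ((P-np.array(ci['t']))@np.array(ci['R'])).reshape(h,w,3)
E
python3 - <<'E'
from h import *
print(state())
for n in('top','side'):
    im,d,ci=shot(n,n+'0.png'); print(n,ci,(d>0).mean(), tcp_to_grasp)
E
```

```text
pics
{'clock': 0.0, 'q': array([ 1.22856069,  0.4179998 , -0.01029512,  1.61417002,  0.00468804,
        1.11069172, -0.05299701]), 'joint_velocities': array([ 1.47129456e-03, -1.23072952e-04, -4.25290001e-04,  9.87400405e-05,
        5.89605973e-04,  4.33601622e-04,  3.14142403e-04]), 'joint_torque': array([-1.36952352e-03, -8.64447212e+01,  6.78048581e-01, -4.34890044e+01,
        1.90794485e-02,  7.38257251e-03, -7.34806827e-05]), 'position': array([ 0.18502552, -0.59662274,  0.23064592]), 'eef_rot': array([-6.07714650e-04,  9.88715951e-01,  1.49801137e-01, -1.34938041e-04]), 'ft_force': array([0.22359165, 1.00107416, 0.10165858]), 'moment': array([ 0.03340835,  0.01454267, -0.01350609]), 'finger_force': 0.0, 'width': 0.9991492789387185}
top {'intrinsics': array([[470.49741641,   0.        , 257.59874591],
       [  0.        , 470.49741641, 192.97928519],
       [  0.        ,   0.        ,   1.        ]]), 'k1': -0.1498317698887788, 'R': array([[ 0.01017317, -0.99993281, -0.00555684],
       [-0.99615695, -0.00965098, -0.08705281],
       [ 0.08699333,  0.00642108, -0.9961882 ]]), 't': array([-0.04880099,  0.51705382,  1.35149429])} 0.99603271484375 0.0187
side {'intrinsics': array([[476.50567511,   0.        , 263.4672659 ],
       [  0.        , 476.50567511, 191.58229726],
       [  0.        ,   0.        ,   1.        ]]), 'k1': 0.0051888512898076306, 'R': array([[ 0.99907966,  0.04285185,  0.00188396],
       [ 0.01818792, -0.38345054, -0.92338231],
       [-0.03884623,  0.92256675, -0.38387702]]), 't': array([-0.52325881,  0.04018289,  1.50455443])} 0.9954477945963541 0.0187
```

View pics/top0.png

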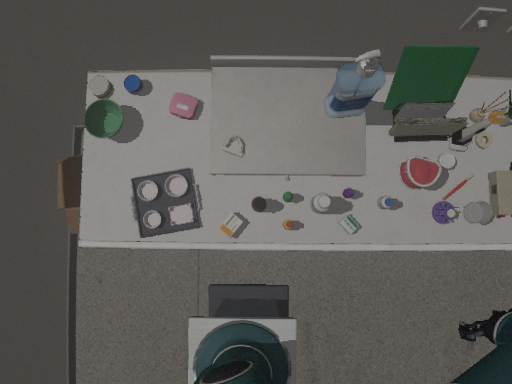

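View pics/side0.png

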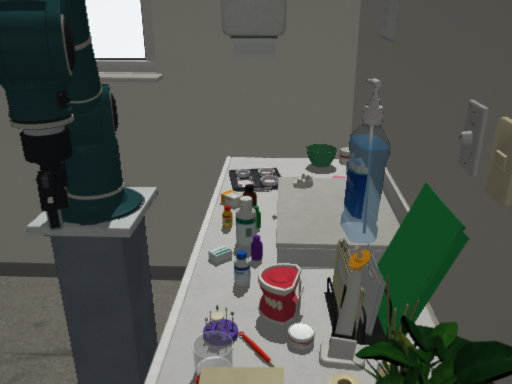

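Top view. Yellow bottle with red cap at (288,225), with the green look-alike at (288,197) and the purple one at (348,193). Brown bottle at (259,204), giant at (321,203), white bottle with blue cap at (387,203). Card boxes at (231,225) and (350,224), tray at (166,202). Next is a close crop plus measurements.

Run:
```python
from h import *
im,d,ci=shot('top')
P=cloud(ci,d); np.save('top.npy',P); 
crop=cv2.resize(im[160:245,125:405],None,fx=2.85,fy=2.85,interpolation=cv2.INTER_CUBIC)
cv2.imwrite('pics/crop1.png',crop[:,:,::-1])
print('counter z',np.median(P[235:240,300:330,2]))
Z=P[:,:,2]
m=((Z>0.012)&(Z<0.16)).astype(np.uint8); m[:176]=0; m[240:]=0; m[:,:215]=0;m[:,410:]=0
n,l,s,c=cv2.connectedComponentsWithStats(m)
for i in range(1,n):
    if s[i,4]<20: continue
    q=P[l==i]; top=q[:,2].max(); 
    (cx,cy),(w,h),a=cv2.minAreaRect(q[q[:,2]>np.percentile(q[:,2],30)][:,:2].astype(np.float32)*1000)
    print(c[i].round(),s[i,4],'ztop',top.round(4),'rect',round(cx),round(cy),round(w),round(h),round(a))
hsv=cv2.cvtColor(im,cv2.COLOR_RGB2HSV)
m=((hsv[:,:,2]>125)).astype(np.uint8); print(im[202,128:205].mean(1).round())
```

```text
counter z -0.0003323104735516438
[406. 180.] 59 ztop 0.0837 rect 561 -484 29 13 45
[348. 193.] 79 ztop 0.0653 rect 521 -308 22 22 27
[288. 196.] 80 ztop 0.07 rect 509 -131 23 20 90
[321. 202.] 348 ztop 0.1359 rect 489 -224 48 47 90
[258. 203.] 184 ztop 0.0969 rect 487 -47 37 37 1
[385. 202.] 159 ztop 0.0828 rect 494 -414 33 32 44
[230. 224.] 335 ztop 0.0384 rect 425 35 44 61 51
[349. 224.] 206 ztop 0.0299 rect 430 -311 47 34 40
[288. 224.] 81 ztop 0.0682 rect 427 -131 23 23 1
[142. 142. 143. 126.  96.  89.  85.  70.  52.  50.  68.  69.  71.  73.
  72.  73.  73.  71.  72.  70.  72.  72.  73.  72.  73.  73.  72.  71.
  71.  71.  70.  72.  71.  74.  71.  69.  73.  73.  70.  68.  70.  71.
  69.  69.  71.  72.  72.  72.  72.  72.  70.  72.  73.  69.  70.  71.
  69.  74.  73.  74.  73.  72.  72.  75.  74.  73.  66.  65.  77.  99.
 106.  96.  85. 110. 137. 141. 142.]
```

View pics/crop1.png

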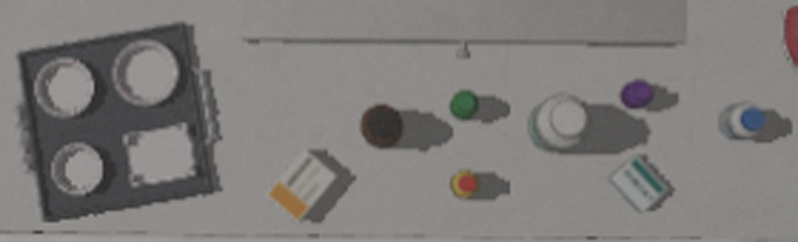

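The smaller box is the teal-striped one at about (0.430,-0.311), measured 47x34 mm. The orange-striped one measures 44x61 mm, so it is the big box. Next I measure the tray features and set out toward bottle_short.

Run:
```python
from h import *
im,d,ci=shot('top'); g=im.mean(2)
sub=np.zeros_like(g,np.uint8); sub[165:240,130:201]=1
m=((g<92)*sub).astype(np.uint8)
n,l,s,c=cv2.connectedComponentsWithStats(m); i=1+s[1:,4].argmax()
cs,_=cv2.findContours((l==i).astype(np.uint8),cv2.RETR_CCOMP,cv2.CHAIN_APPROX_NONE)
cs=sorted(cs,key=cv2.contourArea)[::-1][:6]
for k in cs:
    z=0.012 if k is cs[0] else 0.018
    p=onplane(ci,k.reshape(-1,2),z)[:,:2]
    r=cv2.minAreaRect((p*1000).astype(np.float32)); print(cv2.contourArea(k),k.reshape(-1,2).mean(0).round(),np.round(r[0]),np.round(r[1]),round(r[2],1))
```

```text
3661.0 [166. 203.] [488. 229.] [182. 196.] 11.6
483.5 [180. 214.] [454. 182.] [63. 76.] 10.6
463.0 [175. 185.] [539. 199.] [70. 73.] 45.9
379.5 [147. 190.] [522. 284.] [66. 65.] 46.4
295.0 [152. 219.] [438. 268.] [57. 56.] 46.5
```

Emit:
play_rows(plan=[{"offset": [0, 0, 0], "yaw": 8.59}, {"offset": [0, 0, 0], "yaw": 8.59}, {"offset": [2, -4.5, 0], "yaw": 0}, {"offset": [2, -4.5, 0], "yaw": 0}, {"offset": [2, -4.5, 0], "yaw": 0}, {"offset": [2, -4.5, 0], "yaw": 0}, {"offset": [2, -4.5, 0], "yaw": 0}, {"offset": [2, -4.5, 0], "yaw": 0}], jaw=1, squeeze=30)

```text
clock: 1.0
position: [0.3053, -0.3249, 0.2313]
eef_rot: [0.0, 1.0, 0.0, -0.0]
ft_force: [0.7, -0.3, 0.3]
width: 1.002
finger_force: 0.0
```

Emit:
play_rows(plan=[{"offset": [3, -4, 0], "yaw": 0}, {"offset": [3, -4, 0], "yaw": 0}, {"offset": [2, -4, 1], "yaw": 0}, {"offset": [2, -4, 1], "yaw": 0}, {"offset": [2.2, -3.4, 1], "yaw": 0}, {"offset": [0, 0, 0], "yaw": 0}])

```text
clock: 1.6
position: [0.4283, -0.1282, 0.2004]
eef_rot: [-0.001, 1.0, 0.004, -0.0]
ft_force: [-0.5, -1.0, 1.1]
width: 1.004
finger_force: 0.0
```

Run:
```python
from h import *
im,d,ci=shot('wrist','w1.png'); R=np.array(ci['R']); print(state()['position'],-R.T@ci['t'],R,ci['intrinsics'][0,0],ci['k1'])
P=cloud(ci,d); np.save('w.npy',P); print(d.min(),d.max())
```

```text
[ 0.42730212 -0.13062269  0.20076572] [ 0.49962382 -0.12801908  0.3434144 ] [[ 8.25181195e-03 -9.99963567e-01 -2.18449752e-03]
 [-9.60514290e-01 -8.53380243e-03  2.78099753e-01]
 [-2.78108263e-01 -1.96585774e-04 -9.60549715e-01]] 309.51573005884376 -0.006256125049195245
0.0 1.4814649
```

View pics/w1.png

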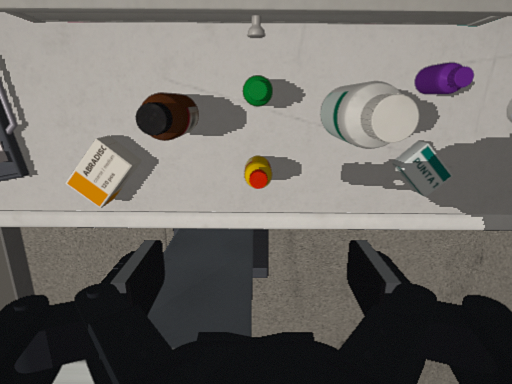

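The wrist view shows the yellow/red bottle at (258,172), brown at (168,116), giant at (370,112) and the teal small box at (425,168). I'll cast rays at cap heights.

```bash
cat >> h.py <<'E'
def blob(m,near=None):
    m=cv2.morphologyEx(m.astype(np.uint8),cv2.MORPH_OPEN,np.ones((3,3)))
    n,l,s,c=cv2.connectedComponentsWithStats(m); i=1+s[1:,4].argmax()
    return c[i],s[i],l==i
E
python3 - <<'E'
from h import *
im,d,ci=shot('wrist'); P=cloud(ci,d); hsv=cv2.cvtColor(im,cv2.COLOR_RGB2HSV); H,S,V=[hsv[:,:,i].astype(int) for i in range(3)]
def win(u0,u1,v0,v1):
    w=np.zeros(H.shape,bool); w[v0:v1,u0:u1]=1; return w
c,s,m=blob(win(235,285,150,195)&((H<8)|(H>172))&(S>150)); print('red cap',c,s,onplane(ci,c,0.060),P[m].mean(0))
q=P[win(235,285,150,195)&(P[:,:,2]>0.01)]; print('yellow x,y range',np.percentile(q,[1,99],0))
c,s,m=blob(win(130,175,98,138)&(V<60)&(P[:,:,2]>.08)); print('brown cap',c,s,onplane(ci,c,0.091),P[m].mean(0))
m=win(390,460,135,200)&(P[:,:,2]>0.017)&(P[:,:,2]<0.03)
r=cv2.minAreaRect((P[m][:,:2]*1000).astype(np.float32)); print('box',r,P[m][:,2].mean())
for nm,wd in(('green',win(235,280,65,110)),('giant',win(315,420,75,150))):
    q=P[wd&(P[:,:,2]>0.01)]; print(nm,np.percentile(q,[1,99],0).round(3))
E
```

```text
red cap [255.35341365 177.54618474] [247 169  17  18 249] [[ 0.42823892 -0.13063873  0.06      ]] [ 0.42870158 -0.13063744  0.06190507]
yellow x,y range [[ 0.41775132 -0.14352192  0.01221629]
 [ 0.49868318 -0.11727045  0.3437428 ]]
brown cap [150.13811563 117.01713062] [133 101  35  33 934] [[ 0.48509533 -0.04643272  0.091     ]] [ 0.48510554 -0.04677847  0.09196683]
box ((429.50384521484375, -308.8172607421875), (49.024593353271484, 36.94337844848633), 43.24467468261719) 0.02238797900706416
green [[ 0.495 -0.143  0.037]
 [ 0.521 -0.116  0.344]]
giant [[ 0.455 -0.298  0.013]
 [ 0.515 -0.196  0.13 ]]
```

Emit:
play_rows(plan=[{"offset": [0.1, 0, 4.5], "yaw": 0}, {"offset": [0, 0, 4.5], "yaw": 0}, {"offset": [0, 0, 4.5], "yaw": 0}, {"offset": [0, 0, 3], "yaw": 0}, {"offset": [0, 0, 1.6], "yaw": 0}, {"offset": [0, 0, 0], "yaw": 0}])

```text
clock: 2.3
position: [0.4262, -0.1335, 0.0187]
eef_rot: [-0.0, 1.0, -0.0, -0.002]
ft_force: [-0.0, 0.0, 0.9]
width: 1.0
finger_force: 0.0
```

Emit:
play_rows(plan=[{"offset": [0, 0, 0], "yaw": 0}, {"offset": [0, 0, 0], "yaw": 0}, {"offset": [0, 0, 0], "yaw": 0}, {"offset": [0, 0, 0], "yaw": 0}, {"offset": [0, 0, 0], "yaw": 0}, {"offset": [0, 0, 0], "yaw": 0}, {"offset": [0, 0, 0], "yaw": 0}, {"offset": [0, 0, 0], "yaw": 0}], jaw=-1, squeeze=25)

```text
clock: 3.1
position: [0.4283, -0.1328, 0.021]
eef_rot: [0.0, 1.0, 0.001, 0.001]
ft_force: [-1.1, 0.4, 9.6]
width: 0.312
finger_force: 25.9
```

Emit:
play_rows(plan=[{"offset": [0, 0, -3], "yaw": 0}, {"offset": [0, 0, -4.5], "yaw": 0}, {"offset": [0, 0, -4.5], "yaw": 0}, {"offset": [0, 0, -4.5], "yaw": 0}, {"offset": [0, -3, -1], "yaw": 0}, {"offset": [0, -4.8, 0], "yaw": 0}, {"offset": [0, -4.8, 0], "yaw": 0}, {"offset": [0, -4.8, 0], "yaw": 0}])

```text
clock: 3.9
position: [0.4272, 0.0429, 0.1959]
eef_rot: [0.0, 1.0, 0.0, 0.001]
ft_force: [1.5, -0.7, -0.9]
width: 0.308
finger_force: 25.2
```

Emit:
play_rows(plan=[{"offset": [0, -4.8, 0], "yaw": 0}, {"offset": [0.1, -4.8, 0], "yaw": 0}, {"offset": [0.1, -4.8, 0], "yaw": 0}, {"offset": [0.1, -4.8, 0], "yaw": 0}, {"offset": [0.1, -3.4, 0], "yaw": 0}, {"offset": [0, 0, 0], "yaw": 0}, {"offset": [0, 0, 0], "yaw": 0}])

```text
clock: 4.6
position: [0.431, 0.2677, 0.1952]
eef_rot: [0.0, 1.0, 0.001, -0.0]
ft_force: [-0.3, -0.1, -0.3]
width: 0.313
finger_force: 25.2
```

Run:
```python
from h import *
im,d,ci=shot('wrist','w2.png'); P=cloud(ci,d); np.save('w.npy',P); np.savez('ci.npz',**ci); s=state(); print(s['position'],s['width'])
```

```text
[0.43126227 0.26679892 0.19525648] 0.31036339705015376
```

View pics/w2.png

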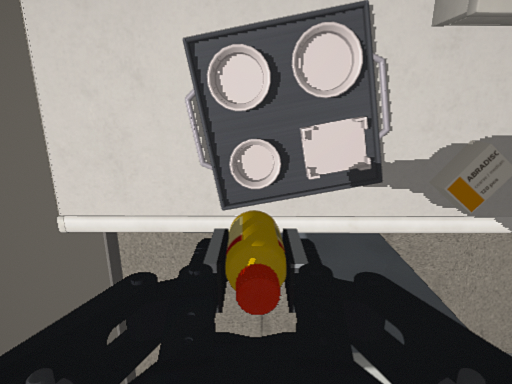

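The wrist view shows the held bottle and the whole tray: small cup (256,162), medium (240,78), large (328,60), holder (336,147). Now I measure all four.

Run:
```python
from h import *
im=cv2.imread('pics/w2.png'); ci=dict(np.load('ci.npz')); P=np.load('w.npy'); g=cv2.GaussianBlur(im.mean(2).astype(np.float32),(3,3),0)
out={}
for nm,(u,v,r,z,dia) in dict(small=(256,162,34,.021,54),med=(240,78,40,.021,62),large=(328,60,44,.021,68),hold=(336,147,46,.02,0)).items():
    w=np.zeros(g.shape,np.uint8); cv2.circle(w,(u,v),r,1,-1)
    m=((g>110)*w).astype(np.uint8); m=cv2.morphologyEx(m,cv2.MORPH_CLOSE,np.ones((9,9)))
    k=max(cv2.findContours(m,cv2.RETR_EXTERNAL,cv2.CHAIN_APPROX_NONE)[0],key=cv2.contourArea).reshape(-1,2)
    p=(onplane(ci,k,z)[:,:2]*1000).astype(np.float32)
    if dia: print(nm,cv2.minEnclosingCircle(p),cv2.fitEllipse(p)[:2])
    else: print(nm,cv2.minAreaRect(p), cv2.minAreaRect((onplane(ci,k,.008)[:,:2]*1000).astype(np.float32)))
```

```text
small ((437.9774475097656, 268.474365234375), 27.030982971191406) ((438.11395263671875, 268.4389343261719), (52.704002380371094, 53.065589904785156))
med ((522.7308959960938, 284.5904541015625), 31.127029418945312) ((522.6972045898438, 284.51727294921875), (60.997955322265625, 61.247047424316406))
large ((538.8704223632812, 200.046630859375), 34.05942153930664) ((538.7994384765625, 200.0070343017578), (66.97673797607422, 67.05750274658203))
hold ((454.9811096191406, 184.96543884277344), (56.18360900878906, 68.24089050292969), 11.248942375183105) ((453.1963195800781, 181.84202575683594), (58.30221939086914, 70.81419372558594), 11.248926162719727)
```

Emit:
play_rows(plan=[{"offset": [0.7, -0.15, 0], "yaw": 0}, {"offset": [0, 0, 4], "yaw": 0}, {"offset": [0, 0, 4], "yaw": 0}, {"offset": [0, 0, 4], "yaw": 0}, {"offset": [0, 0, 1.5], "yaw": 0}, {"offset": [0, 0, 0], "yaw": 0}, {"offset": [0, 0, 0], "yaw": 0}, {"offset": [0, 0, 0], "yaw": 0}])

```text
clock: 5.45
position: [0.4394, 0.2693, 0.0621]
eef_rot: [-0.001, 1.0, 0.0, 0.001]
ft_force: [0.2, 0.1, -0.6]
width: 0.313
finger_force: 25.2
```

Emit:
play_rows(plan=[{"offset": [-0.1, 0, 1.2], "yaw": 0}, {"offset": [0, 0, 1.2], "yaw": 0}, {"offset": [0, 0, 0.4], "yaw": 0}, {"offset": [0, 0, 0.3], "yaw": 0}, {"offset": [0, 0, 0.2], "yaw": 0}, {"offset": [0, 0, 0], "yaw": 0}, {"offset": [0, 0, 0], "yaw": 0}])

```text
clock: 6.15
position: [0.4377, 0.2697, 0.028]
eef_rot: [-0.001, 1.0, 0.001, 0.001]
ft_force: [-3.1, 1.0, 13.9]
width: 0.315
finger_force: 24.5
```

Emit:
play_rows(plan=[{"offset": [0, 0, -0.1], "yaw": 0}, {"offset": [0, 0, 0], "yaw": 0}, {"offset": [0, 0, 0], "yaw": 0}, {"offset": [0, 0, 0], "yaw": 0}, {"offset": [0, 0, -2], "yaw": 0}, {"offset": [0, 0, -4], "yaw": 0}, {"offset": [0, 0, -5], "yaw": 0}, {"offset": [0, 0, -5], "yaw": 0}], jaw=0.5)

```text
clock: 6.95
position: [0.4367, 0.2687, 0.1898]
eef_rot: [0.0, 1.0, 0.001, -0.001]
ft_force: [1.4, 0.8, 0.6]
width: 0.752
finger_force: 0.0
```

Run:
```python
from h import *
im,d,ci=shot('wrist'); P=cloud(ci,d); hsv=cv2.cvtColor(im,cv2.COLOR_RGB2HSV); H,S,V=[hsv[:,:,i].astype(int) for i in range(3)]
print(state()['position'])
c,s,m=blob(((H<8)|(H>172))&(S>150)&(P[:,:,2]<0.1)); print(c,s,onplane(ci,c,0.069),P[m].mean(0),P[m].max(0))
```

```text
[0.43914936 0.27091878 0.19742371]
[254.56597222 183.36458333] [246 174  18  20 288] [[0.43728468 0.26923275 0.069     ]] [0.43748142 0.26923276 0.06977469] [0.44566989 0.27680658 0.07243455]
```

Emit:
play_rows(plan=[{"offset": [0, 4.9, 0], "yaw": 0}, {"offset": [0, 4.9, 0], "yaw": 0}, {"offset": [0, 4.9, 0], "yaw": 0}, {"offset": [0, 4.9, 0], "yaw": 0}, {"offset": [0, 4.9, 0], "yaw": 0}, {"offset": [0, 4.9, 0], "yaw": 0}, {"offset": [0, 4.9, 0], "yaw": 0}, {"offset": [0, 4.9, 0], "yaw": 0}])

```text
clock: 7.8
position: [0.4373, -0.1253, 0.1884]
eef_rot: [0.0, 1.0, 0.0, 0.0]
ft_force: [0.9, 0.5, -1.2]
width: 0.749
finger_force: 0.0
```

Emit:
play_rows(plan=[{"offset": [0, 4.9, 0], "yaw": 0}, {"offset": [-0.4, 4.9, 0], "yaw": 0}, {"offset": [-0.4, 4.9, 0], "yaw": 0}, {"offset": [0, 3.9, 0], "yaw": -8.5}, {"offset": [0, 0, 0], "yaw": -8.5}, {"offset": [0, 0, 0], "yaw": -8.5}, {"offset": [0, 0, 0], "yaw": -8.5}, {"offset": [0, 0, 0], "yaw": -8.5}])

```text
clock: 8.6
position: [0.4298, -0.3092, 0.1881]
eef_rot: [-0.0, 0.931, 0.366, -0.0]
ft_force: [-0.4, 0.4, -0.0]
width: 0.749
finger_force: 0.0
```

Run:
```python
from h import *
im,d,ci=shot('wrist'); s=state(); P=cloud(ci,d); Z=P[:,:,2]
print(s['position'],s['eef_rot'],s['q'][6])
dist=np.hypot(P[:,:,0]-.43,P[:,:,1]+.31)
m=(Z>0.017)&(Z<0.03)&(dist<.05)
c,st,m=blob(m); p=(P[m][:,:2]*1000).astype(np.float32)
print(cv2.minAreaRect(p),st,Z[m].mean())
dist=np.hypot(P[:,:,0]-.494,P[:,:,1]+.414); q=P[(dist<.04)&(Z>.07)&(Z<.09)]; print('mid',len(q),q.mean(0) if len(q) else 0)
```

```text
[ 0.42977884 -0.30917246  0.18804559] [-1.63834208e-04  9.28865160e-01  3.70417969e-01 -1.29485161e-04] -0.3873442654415827
((429.2488708496094, -309.5815124511719), (48.22111511230469, 35.545013427734375), 43.817230224609375) [ 237  149   36   47 1613] 0.02266507257676708
mid 559 [ 0.49300029 -0.41221469  0.07716583]
```

Emit:
play_rows(plan=[{"offset": [0, 0, 4.5], "yaw": 0}, {"offset": [0, 0, 4.5], "yaw": 0}, {"offset": [0, 0, 4.5], "yaw": 0}, {"offset": [0, 0, 3], "yaw": 0}, {"offset": [0, 0, 1.5], "yaw": 0}, {"offset": [0, 0, 0.5], "yaw": 0}, {"offset": [0, 0, 0], "yaw": 0}, {"offset": [0, 0, 0], "yaw": 0}])

```text
clock: 9.45
position: [0.4307, -0.3097, 0.0046]
eef_rot: [0.001, 0.932, 0.363, 0.0]
ft_force: [-0.6, 0.9, 0.8]
width: 0.752
finger_force: 0.0
```

Emit:
play_rows(plan=[{"offset": [0, 0, 0], "yaw": 0}, {"offset": [0, 0, 0], "yaw": 0}, {"offset": [0, 0, 0], "yaw": 0}, {"offset": [0, 0, 0], "yaw": 0}, {"offset": [0, 0, 0], "yaw": 0}, {"offset": [0, 0, 0], "yaw": 0}, {"offset": [0, 0, 0], "yaw": 0}], jaw=-1, squeeze=25)

```text
clock: 10.15
position: [0.4303, -0.3096, 0.0043]
eef_rot: [0.001, 0.932, 0.363, 0.0]
ft_force: [-2.5, -0.5, 10.3]
width: 0.414
finger_force: 24.9
```

Emit:
play_rows(plan=[{"offset": [0, 0, -3], "yaw": 0}, {"offset": [0, 0, -5], "yaw": -8.3}, {"offset": [0, 0, -5], "yaw": -8.3}, {"offset": [0, 0, -5], "yaw": -8.3}, {"offset": [0, 0, -1], "yaw": -8.3}, {"offset": [0, 0, 0], "yaw": -8.3}, {"offset": [0, 0, 0], "yaw": -8.3}, {"offset": [0, 0, 0], "yaw": -8.3}])

```text
clock: 10.95
position: [0.4298, -0.3093, 0.1939]
eef_rot: [0.0, 0.636, 0.772, -0.0]
ft_force: [-0.0, -0.2, -0.3]
width: 0.415
finger_force: 26.2
```

Emit:
play_rows(plan=[{"offset": [4.8, 1.165, 0], "yaw": 0}, {"offset": [4.8, 1.165, 0], "yaw": 0}, {"offset": [4.8, 1.165, 0], "yaw": 0}, {"offset": [4.8, 1.165, 0], "yaw": 0}, {"offset": [4.8, 1.165, 0], "yaw": 0}, {"offset": [4.8, 1.165, 0], "yaw": 0}, {"offset": [4.8, 1.165, 0], "yaw": 0}, {"offset": [4.8, 1.165, 0], "yaw": 0}])

```text
clock: 11.75
position: [0.4503, 0.0871, 0.1939]
eef_rot: [0.001, 0.639, 0.77, 0.0]
ft_force: [1.3, -1.0, -0.5]
width: 0.413
finger_force: 26.1
```

Emit:
play_rows(plan=[{"offset": [4.8, 1.165, 0], "yaw": 0}, {"offset": [4.8, 1.165, 0], "yaw": 0}, {"offset": [0, 0, 0], "yaw": 0}, {"offset": [0, 0, 0], "yaw": 0}, {"offset": [0, 0, 0], "yaw": 0}])

```text
clock: 12.25
position: [0.4557, 0.1831, 0.1933]
eef_rot: [0.0, 0.639, 0.769, -0.0]
ft_force: [-0.9, -0.9, -0.7]
width: 0.412
finger_force: 26.1
```

Run:
```python
from h import *
im,d,ci=shot('wrist','w3.png'); s=state(); P=cloud(ci,d); Z=P[:,:,2]
print(s['position'],s['eef_rot'],s['width'],np.degrees(2*np.arctan2(s['eef_rot'][2],s['eef_rot'][1])))
```

```text
[0.4558224  0.18276118 0.19333249] [ 2.59461175e-04  6.39118401e-01  7.69108273e-01 -2.59304288e-04] 0.4116375734880779 100.54776909428193
```

View pics/w3.png

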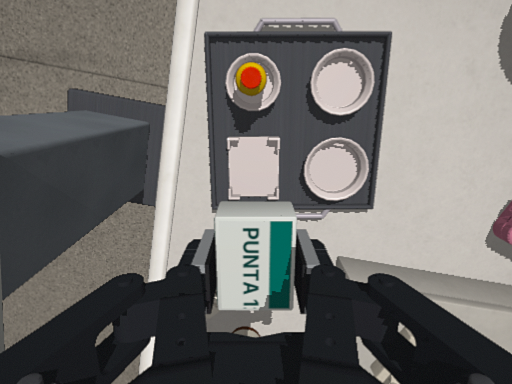

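The view shows the box squared with the holder (254,167), and the short bottle upright in its cup (251,77).

Emit:
play_rows(plan=[{"offset": [0.15, -0.13, 0], "yaw": 0}, {"offset": [0, 0, 4], "yaw": 0}, {"offset": [0, 0, 4], "yaw": 0}, {"offset": [0, 0, 4], "yaw": 0}, {"offset": [0, 0, 2.5], "yaw": 0}, {"offset": [0, 0, 0], "yaw": 0}, {"offset": [0, 0, 0], "yaw": 0}, {"offset": [0, 0, 0], "yaw": 0}])

```text
clock: 13.1
position: [0.455, 0.1854, 0.0499]
eef_rot: [0.001, 0.639, 0.769, 0.001]
ft_force: [1.1, -0.1, -0.1]
width: 0.415
finger_force: 26.1
```

Run:
```python
from h import *
for i in range(2):
    im,d,ci=shot('wrist','w4.png'); print(state()['position'])
```

```text
[0.45502538 0.18534182 0.04981248]
[0.45496747 0.18530868 0.04968446]
```

View pics/w4.png

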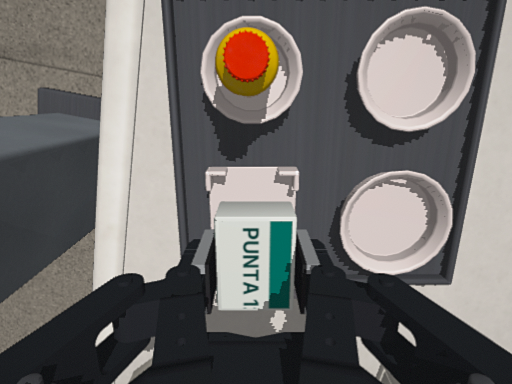

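The box is centred on the holder brackets (columns 207–298, box centred at 255). Lower it in.

Emit:
play_rows(plan=[{"offset": [-0.1, -0.05, 1], "yaw": 0}, {"offset": [0, 0, 1.2], "yaw": 0}, {"offset": [0, 0, 0.8], "yaw": 0}, {"offset": [0, 0, 0.4], "yaw": 0}, {"offset": [0, 0, 0.3], "yaw": 0}, {"offset": [0, 0, 0.1], "yaw": 0}, {"offset": [0, 0, 0], "yaw": 0}, {"offset": [0, 0, 0], "yaw": 0}])

```text
clock: 14.0
position: [0.4532, 0.1844, 0.0109]
eef_rot: [0.0, 0.638, 0.77, -0.001]
ft_force: [-11.7, -4.3, 31.9]
width: 0.416
finger_force: 31.1
```

Emit:
play_rows(plan=[{"offset": [0, 0, -0.15], "yaw": 0}, {"offset": [0, 0, 0], "yaw": 0}, {"offset": [0, 0, 0], "yaw": 0}])

```text
clock: 14.3
position: [0.4538, 0.1843, 0.0117]
eef_rot: [-0.0, 0.638, 0.77, 0.0]
ft_force: [-0.4, -0.2, -0.1]
width: 0.419
finger_force: 27.3
```

Emit:
play_rows(plan=[{"offset": [0, 0, 0], "yaw": 0}, {"offset": [0, 0, 0], "yaw": 0}, {"offset": [0, 0, 0], "yaw": 0}, {"offset": [0, 0, 0], "yaw": 0}, {"offset": [0, 0, -2], "yaw": 0}, {"offset": [0, 0, -4], "yaw": 0}, {"offset": [0, 0, -5], "yaw": 0}, {"offset": [0, 0, -5], "yaw": 0}], jaw=0.2)

```text
clock: 15.1
position: [0.4531, 0.1844, 0.1733]
eef_rot: [-0.001, 0.638, 0.77, -0.0]
ft_force: [1.6, -0.2, -0.5]
width: 0.603
finger_force: 0.0
```

Run:
```python
from h import *
im,d,ci=shot('wrist','w5.png'); s=state(); P=cloud(ci,d); Z=P[:,:,2]
print(s['position'])
dist=np.hypot(P[:,:,0]-.454,P[:,:,1]-.184)
c,st,m=blob((Z>0.025)&(Z<0.04)&(dist<.05)); p=(P[m][:,:2]*1000).astype(np.float32)
print(cv2.minAreaRect(p),st,np.percentile(Z[m],[5,50,95]))
A=np.c_[P[m][:,:2],np.ones(m.sum())]; print('slope',np.linalg.lstsq(A,Z[m],rcond=None)[0])
```

```text
[0.45562297 0.1862946  0.1803171 ]
((454.89556884765625, 183.246826171875), (36.248233795166016, 47.542762756347656), 10.696137428283691) [ 237  154   39   49 1839] [0.02928098 0.03062357 0.03182431]
slope [ 0.00198247 -0.00581257  0.03075222]
```

Emit:
play_rows(plan=[{"offset": [-4.9, -0.58, -0.5], "yaw": 0}, {"offset": [-4.9, -0.58, -0.5], "yaw": 0}, {"offset": [-4.9, -0.58, -0.5], "yaw": 0}, {"offset": [-4.9, -0.58, 0], "yaw": 0}, {"offset": [-4.9, -0.58, 0], "yaw": 0}, {"offset": [-4.9, -0.58, 0], "yaw": 0}, {"offset": [-4.9, -0.58, 0], "yaw": 0}, {"offset": [-4.9, -0.58, 0], "yaw": 0}], jaw=0.6)

```text
clock: 15.95
position: [0.4803, -0.2118, 0.1868]
eef_rot: [0.0, 0.638, 0.77, -0.0]
ft_force: [1.1, 0.3, 0.4]
width: 0.801
finger_force: 0.0
```

Emit:
play_rows(plan=[{"offset": [-4.9, -0.58, 0], "yaw": 0}, {"offset": [-4.9, -0.58, 0], "yaw": 0}, {"offset": [-4.9, -0.58, 0], "yaw": 0}, {"offset": [-4.9, -0.58, 0], "yaw": 0}, {"offset": [-0.6, 0, 0], "yaw": 0}, {"offset": [0, 0, 0], "yaw": 0}, {"offset": [0, 0, 0], "yaw": 0}, {"offset": [0, 0, 0], "yaw": 0}])

```text
clock: 16.75
position: [0.4956, -0.4109, 0.187]
eef_rot: [-0.0, 0.638, 0.77, 0.0]
ft_force: [-0.4, 0.4, 0.5]
width: 0.805
finger_force: 0.0
```

Run:
```python
from h import *
im,d,ci=shot('wrist','w6.png'); s=state(); P=cloud(ci,d); Z=P[:,:,2]; print(s['position'],s['eef_rot'])
hsv=cv2.cvtColor(im,cv2.COLOR_RGB2HSV); H,S,V=[hsv[:,:,i].astype(int) for i in range(3)]
dist=np.hypot(P[:,:,0]-.494,P[:,:,1]+.414)
c,st,m=blob((H>100)&(H<125)&(S>120)&(dist<.04)&(Z>.07)); print(c,st,onplane(ci,c,.077),P[m].mean(0), (P[m].min(0)+P[m].max(0))/2)
a=np.radians(100.5); e=onplane(ci,c,.077)[0,:2]-s['position'][:2]; print('tool dx,dy',e@[np.cos(a),np.sin(a)],e@[np.sin(a),-np.cos(a)])
```

```text
[ 0.49557635 -0.4111753   0.18709706] [ 9.68321619e-05  6.37748065e-01  7.70245023e-01 -3.71540023e-05]
[250.68311195 188.51612903] [238 176  26  26 527] [[ 0.49297948 -0.41325357  0.077     ]] [ 0.49295395 -0.41307002  0.07773199] [ 0.49271846 -0.41371956  0.07522615]
tool dx,dy -0.0015702332993938 -0.002932116249645358
```

View pics/w6.png

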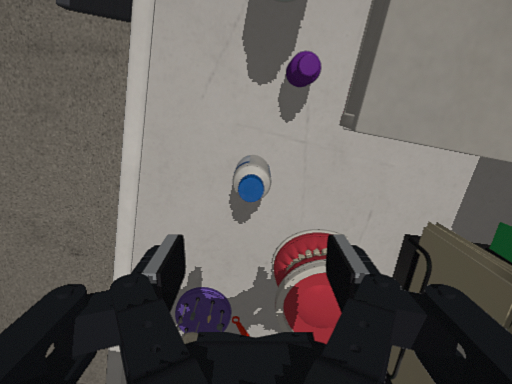

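The white bottle with the blue cap is at (251,188), with the teeth at (320,290) nearby. Checking clearance before going down.

Run:
```python
from h import *
im,d,ci=shot('wrist'); P=cloud(ci,d).reshape(-1,3); a=np.radians(100.8)
e=P[:,:2]-[.493,-.4135]; tx=e@[np.cos(a),np.sin(a)]; ty=e@[np.sin(a),-np.cos(a)]; Z=P[:,2]
ok=(d.ravel()>0)&(Z<.15)&(np.hypot(tx,ty)>.022)
for nm,m in dict(finger=(Z>.012)&(abs(tx)<.02)&(abs(ty)<.065),body=(Z>.08)&(abs(tx)<.06)&(abs(ty)<.06),teeth=(Z>.03)&(tx<0)&(ty>0)&(np.hypot(tx,ty)<.13)).items():
    q=ok&m; print(nm,q.sum(), q.any() and (tx[q].min(),tx[q].max(),ty[q].min(),ty[q].max(),Z[q].max()))
```

```text
finger 0 False
body 0 False
teeth 2868 (np.float64(-0.126734976678316), np.float64(-0.0683187167505655), np.float64(0.022743929661870475), np.float64(0.07904745413325683), np.float64(0.08552445042185719))
```

Emit:
play_rows(plan=[{"offset": [-0.15, -0.25, 0], "yaw": 0}, {"offset": [0, 0, 4.5], "yaw": 0}, {"offset": [0, 0, 4.5], "yaw": 0}, {"offset": [0, 0, 4], "yaw": 0}, {"offset": [0, 0, 2.9], "yaw": 0}, {"offset": [0, 0, 0], "yaw": 0}, {"offset": [0, 0, 0], "yaw": 0}, {"offset": [0, 0, 0], "yaw": 0}])

```text
clock: 17.65
position: [0.494, -0.4149, 0.0299]
eef_rot: [0.001, 0.638, 0.77, 0.0]
ft_force: [0.6, -0.5, 0.3]
width: 0.796
finger_force: 0.0
```

Emit:
play_rows(plan=[{"offset": [0, 0, 0], "yaw": 0}, {"offset": [0, 0, 0], "yaw": 0}, {"offset": [0, 0, 0], "yaw": 0}, {"offset": [0, 0, 0], "yaw": 0}, {"offset": [0, 0, 0], "yaw": 0}, {"offset": [0, 0, 0], "yaw": 0}, {"offset": [0, 0, 0], "yaw": 0}], jaw=-1, squeeze=30)

```text
clock: 18.35
position: [0.4934, -0.4148, 0.0289]
eef_rot: [0.001, 0.638, 0.77, -0.0]
ft_force: [-2.6, 1.8, 9.4]
width: 0.399
finger_force: 29.1
```

Emit:
play_rows(plan=[{"offset": [0, 0, -3], "yaw": 0}, {"offset": [0, 0, -5], "yaw": 0}, {"offset": [0, 0, -5], "yaw": 0}, {"offset": [0, 0, -5], "yaw": 0}, {"offset": [0, 0, -1.5], "yaw": 0}, {"offset": [4.8, 1.1, 0], "yaw": 0}, {"offset": [4.8, 1.1, 0], "yaw": 0}, {"offset": [4.8, 1.1, 0], "yaw": 0}])

```text
clock: 19.15
position: [0.4984, -0.265, 0.2227]
eef_rot: [0.0, 0.639, 0.769, -0.0]
ft_force: [2.0, 0.4, -0.4]
width: 0.403
finger_force: 30.5
```

Emit:
play_rows(plan=[{"offset": [4.8, 1.1, 0], "yaw": 0}, {"offset": [4.8, 1.1, 0], "yaw": 0}, {"offset": [4.8, 1.1, 0], "yaw": 0}, {"offset": [4.8, 1.1, 0], "yaw": 0}, {"offset": [4.8, 1.1, 0], "yaw": 0}, {"offset": [4.8, 1.1, 0], "yaw": 0}, {"offset": [4.8, 1.1, 0], "yaw": 0}, {"offset": [4.8, 1.1, 0], "yaw": 0}])

```text
clock: 19.95
position: [0.514, 0.1287, 0.2229]
eef_rot: [0.0, 0.639, 0.77, -0.0]
ft_force: [0.5, -0.4, -0.4]
width: 0.403
finger_force: 30.5
```

Emit:
play_rows(plan=[{"offset": [4.8, 1.1, 0], "yaw": 0}, {"offset": [4.8, 1.1, 0], "yaw": 0}, {"offset": [4.8, 1.1, 0], "yaw": 0}, {"offset": [1, 0.17, 0], "yaw": 0}, {"offset": [0, 0, 0], "yaw": 0}, {"offset": [0, 0, 0], "yaw": 0}, {"offset": [0, 0, 0], "yaw": 0}])

```text
clock: 20.65
position: [0.5204, 0.2831, 0.2227]
eef_rot: [0.0, 0.639, 0.769, -0.0]
ft_force: [0.1, -0.0, -1.0]
width: 0.402
finger_force: 30.5
```

Run:
```python
from h import *
im,d,ci=shot('wrist','w7.png'); s=state(); print(s['position'],s['width'])
p=np.array([.5227,.2845,.021]); a=np.radians(100.5); e=p[:2]-s['position'][:2]; print('tool',e@[np.cos(a),np.sin(a)],e@[np.sin(a),-np.cos(a)])
```

```text
[0.52045963 0.28315301 0.22280742] 0.4030753923484125
tool 0.0009161599301310317 0.002448323038115168
```

View pics/w7.png

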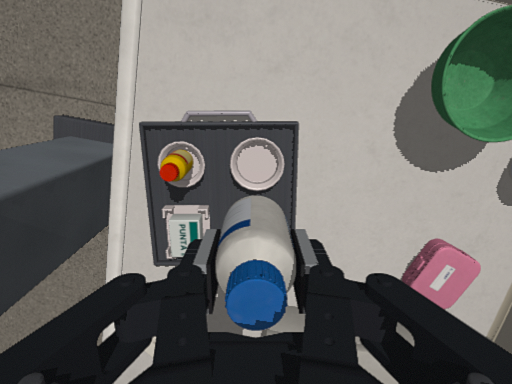

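The held bottle hangs upright above the medium cup (257,163). The short bottle (176,165) and the box are in place. Lowering.

Emit:
play_rows(plan=[{"offset": [0.1, 0.25, 0], "yaw": 0}, {"offset": [0, 0, 4.5], "yaw": 0}, {"offset": [0, 0, 4.5], "yaw": 0}, {"offset": [0, 0, 4], "yaw": 0}, {"offset": [0, 0, 2.8], "yaw": 0}, {"offset": [0, 0, 0], "yaw": 0}, {"offset": [0, 0, 0], "yaw": 0}, {"offset": [0, 0, 0], "yaw": 0}])

```text
clock: 21.5
position: [0.5232, 0.2866, 0.0667]
eef_rot: [0.0, 0.639, 0.77, 0.001]
ft_force: [-0.3, 0.2, -0.5]
width: 0.403
finger_force: 30.5
```

Emit:
play_rows(plan=[{"offset": [-0.15, 0, 1.2], "yaw": 0}, {"offset": [0, 0, 0.8], "yaw": 0}, {"offset": [0, 0, 0.4], "yaw": 0}, {"offset": [0, 0, 0.3], "yaw": 0}, {"offset": [0, 0, 0.2], "yaw": 0}, {"offset": [0, 0, 0], "yaw": 0}, {"offset": [0, 0, 0], "yaw": 0}])

```text
clock: 22.2
position: [0.5225, 0.2849, 0.0368]
eef_rot: [0.0, 0.638, 0.77, 0.0]
ft_force: [-7.2, -4.4, 18.2]
width: 0.402
finger_force: 32.5
```

Emit:
play_rows(plan=[{"offset": [0, 0, -0.1], "yaw": 0}, {"offset": [0, 0, 0], "yaw": 0}, {"offset": [0, 0, 0], "yaw": 0}])

```text
clock: 22.5
position: [0.5226, 0.2848, 0.0369]
eef_rot: [-0.0, 0.638, 0.77, 0.0]
ft_force: [-0.9, -1.2, 3.3]
width: 0.4
finger_force: 31.0
```

Emit:
play_rows(plan=[{"offset": [0, 0, 0], "yaw": 0}, {"offset": [0, 0, 0], "yaw": 0}, {"offset": [0, 0, 0], "yaw": 0}, {"offset": [0, 0, 0], "yaw": 0}, {"offset": [0, 0, -2], "yaw": 0}, {"offset": [0, 0, -4], "yaw": 0}, {"offset": [0, 0, -5], "yaw": 0}, {"offset": [0, 0, -5], "yaw": 0}], jaw=0.3)

```text
clock: 23.3
position: [0.522, 0.2846, 0.1984]
eef_rot: [-0.0, 0.638, 0.77, -0.0]
ft_force: [0.8, -0.4, -0.5]
width: 0.65
finger_force: 0.0
```

Run:
```python
from h import *
im,d,ci=shot('wrist'); s=state(); P=cloud(ci,d); Z=P[:,:,2]; print(s['position'],s['eef_rot'],s['q'][6])
hsv=cv2.cvtColor(im,cv2.COLOR_RGB2HSV); H,S,V=[hsv[:,:,i].astype(int) for i in range(3)]
c,st,m=blob((H>100)&(H<125)&(S>120)&(Z>.07)&(Z<.1)); print(c,st,onplane(ci,c,.085),P[m].mean(0))
p=np.array([.4853,-.0465]); a=np.radians(100.5); e=p-[.5227,.2845]; print('tool',e@[np.cos(a),np.sin(a)],e@[np.sin(a),-np.cos(a)])
```

```text
[0.52418725 0.28687531 0.20653734] [0.00150491 0.63809728 0.76994475 0.00383157] -0.7176806213578507
[254.75475285 183.24904943] [243 170  25  27 526] [[0.52195151 0.28659634 0.085     ]] [0.52192346 0.28672712 0.08555849]
tool -0.3186417657502626 -0.09709369248079278
```

Emit:
play_rows(plan=[{"offset": [-4.55, -1.39, 0], "yaw": 0}, {"offset": [-4.55, -1.39, 0], "yaw": 0}, {"offset": [-4.55, -1.39, 0], "yaw": 0}, {"offset": [-4.55, -1.39, 0], "yaw": 0}, {"offset": [-4.55, -1.39, 0], "yaw": 0}, {"offset": [-4.55, -1.39, 0], "yaw": 0}, {"offset": [-4.55, -1.39, 0], "yaw": 0}, {"offset": [0, 0, 0], "yaw": 0}], jaw=0.6)

```text
clock: 24.15
position: [0.4849, -0.0528, 0.1964]
eef_rot: [0.0, 0.642, 0.767, -0.001]
ft_force: [0.1, 1.2, 0.4]
width: 0.798
finger_force: 0.0
```

Emit:
play_rows(plan=[{"offset": [0, 0, 0], "yaw": 0}, {"offset": [0, 0, 0], "yaw": 0}])

```text
clock: 24.35
position: [0.4859, -0.0454, 0.1969]
eef_rot: [-0.0, 0.638, 0.77, 0.0]
ft_force: [0.4, 1.2, 0.5]
width: 0.798
finger_force: 0.0
```

Run:
```python
from h import *
im,d,ci=shot('wrist','w8.png'); s=state(); P=cloud(ci,d); Z=P[:,:,2]; print(s['position'])
dist=np.hypot(P[:,:,0]-.485,P[:,:,1]+.0465)
c,st,m=blob((Z>.085)&(Z<.1)&(dist<.04)); b=onplane(ci,c,.0915)[0]; print(c,st,b,P[m].mean(0))
a=np.radians(100.5); R=lambda e:(e@[np.cos(a),np.sin(a)],e@[np.sin(a),-np.cos(a)])
print('tool',R(b[:2]-s['position'][:2]))
Q=P.reshape(-1,3); tx,ty=R(Q[:,:2]-b[:2]); z=Q[:,2]; ok=(d.ravel()>0)&(z<.15)&(np.hypot(tx,ty)>.025)
for nm,q in dict(f=(z>.015)&(abs(tx)<.02)&(abs(ty)<.065),b=(z>.09)&(abs(tx)<.06)&(abs(ty)<.06)).items(): print(nm,(ok&q).sum(), ty[ok&q][:5], z[ok&q][:5])
```

```text
[ 0.4858765  -0.04517095  0.19684671]
[253.45945946 185.47972973] [239 171  30  30 740] [ 0.48487628 -0.0434323   0.0915    ] [ 0.48486984 -0.04338682  0.09179986]
tool (np.float64(0.0018918185943262052), np.float64(-0.0006666265762846238))
f 0 [] []
b 0 [] []
```

View pics/w8.png

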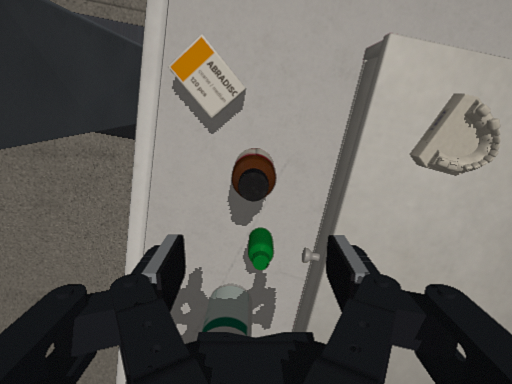

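The brown bottle is at (253,185) with clear surroundings. Descending and gripping.

Emit:
play_rows(plan=[{"offset": [0.05, -0.05, 0], "yaw": 0}, {"offset": [0, 0, 4.5], "yaw": 0}, {"offset": [0, 0, 4.5], "yaw": 0}, {"offset": [0, 0, 4], "yaw": 0}, {"offset": [0, 0, 3.1], "yaw": 0}, {"offset": [0, 0, 0], "yaw": 0}, {"offset": [0, 0, 0], "yaw": 0}, {"offset": [0, 0, 0], "yaw": 0}])

```text
clock: 25.2
position: [0.4862, -0.0456, 0.0375]
eef_rot: [0.001, 0.638, 0.77, 0.001]
ft_force: [0.8, -0.7, 0.3]
width: 0.8
finger_force: 0.0
```

Emit:
play_rows(plan=[{"offset": [0, 0, 0], "yaw": 0}, {"offset": [0, 0, 0], "yaw": 0}, {"offset": [0, 0, 0], "yaw": 0}, {"offset": [0, 0, 0], "yaw": 0}, {"offset": [0, 0, 0], "yaw": 0}, {"offset": [0, 0, 0], "yaw": 0}, {"offset": [0, 0, 0], "yaw": 0}], jaw=-1, squeeze=35)

```text
clock: 25.9
position: [0.4857, -0.0462, 0.0369]
eef_rot: [0.001, 0.638, 0.77, 0.0]
ft_force: [-3.8, -0.2, 14.2]
width: 0.471
finger_force: 33.4
```

Emit:
play_rows(plan=[{"offset": [0, 0, -3], "yaw": 0}, {"offset": [0, 0, -5], "yaw": 0}, {"offset": [0, 0, -5], "yaw": 0}, {"offset": [0, 0, -5], "yaw": 0}, {"offset": [0, 0, -1], "yaw": 0}, {"offset": [3.87, 1.62, 0], "yaw": 0}, {"offset": [3.87, 1.62, 0], "yaw": 0}, {"offset": [3.87, 1.62, 0], "yaw": 0}])

```text
clock: 26.7
position: [0.5115, 0.078, 0.2261]
eef_rot: [0.0, 0.639, 0.769, -0.0]
ft_force: [1.1, -1.3, -1.4]
width: 0.468
finger_force: 36.8
```

Emit:
play_rows(plan=[{"offset": [3.87, 1.62, 0], "yaw": 0}, {"offset": [3.87, 1.62, 0], "yaw": 0}, {"offset": [3.87, 1.62, 0], "yaw": 0}, {"offset": [0, 0, 0], "yaw": 0}, {"offset": [0, 0, 0], "yaw": 0}, {"offset": [0, 0, 0], "yaw": 0}])

```text
clock: 27.3
position: [0.5378, 0.1992, 0.2256]
eef_rot: [0.0, 0.639, 0.769, -0.0]
ft_force: [-0.8, 1.2, -0.9]
width: 0.466
finger_force: 36.7
```

Run:
```python
from h import *
im,d,ci=shot('wrist','w9.png'); s=state(); print(s['position'],s['width'])
p=np.array([.5388,.2000]); a=np.radians(100.5); e=p[:2]-s['position'][:2]; print('tool',e@[np.cos(a),np.sin(a)],e@[np.sin(a),-np.cos(a)])
```

```text
[0.53785801 0.19888721 0.22571442] 0.46667554783951726
tool 0.0009224901143268184 0.001129003765878666
```

View pics/w9.png

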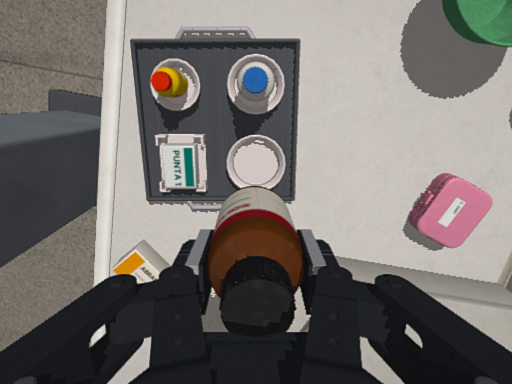

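The brown bottle is over the large cup (256,162) and the other three are seated. Lowering.

Emit:
play_rows(plan=[{"offset": [0.05, 0.1, 0], "yaw": 0}, {"offset": [0, 0, 4.5], "yaw": 0}, {"offset": [0, 0, 4.5], "yaw": 0}, {"offset": [0, 0, 4], "yaw": 0}, {"offset": [0, 0, 2], "yaw": 0}, {"offset": [0, 0, 0], "yaw": 0}, {"offset": [0, 0, 0], "yaw": 0}, {"offset": [0, 0, 0], "yaw": 0}])

```text
clock: 28.15
position: [0.5396, 0.201, 0.0774]
eef_rot: [0.001, 0.639, 0.77, 0.001]
ft_force: [-0.2, 0.4, -0.4]
width: 0.464
finger_force: 36.7
```

Emit:
play_rows(plan=[{"offset": [-0.05, 0, 1.2], "yaw": 0}, {"offset": [0, 0, 0.8], "yaw": 0}, {"offset": [0, 0, 0.4], "yaw": 0}, {"offset": [0, 0, 0.3], "yaw": 0}, {"offset": [0, 0, 0.2], "yaw": 0}, {"offset": [0, 0, 0], "yaw": 0}, {"offset": [0, 0, 0], "yaw": 0}])

```text
clock: 28.85
position: [0.5388, 0.2005, 0.0469]
eef_rot: [-0.0, 0.638, 0.77, 0.0]
ft_force: [-0.3, 0.2, -0.8]
width: 0.468
finger_force: 36.8
```

Emit:
play_rows(plan=[{"offset": [0, 0, 0.15], "yaw": 0}, {"offset": [0, 0, 0.1], "yaw": 0}, {"offset": [0, 0, 0], "yaw": 0}, {"offset": [0, 0, 0], "yaw": 0}])

```text
clock: 29.25
position: [0.5389, 0.2007, 0.045]
eef_rot: [0.0, 0.638, 0.77, 0.0]
ft_force: [-3.4, -1.0, 11.2]
width: 0.462
finger_force: 37.9
```

Contact at 11 N. Release and rise, then check everything.

Emit:
play_rows(plan=[{"offset": [0, 0, 0], "yaw": 0}, {"offset": [0, 0, 0], "yaw": 0}, {"offset": [0, 0, 0], "yaw": 0}, {"offset": [0, 0, 0], "yaw": 0}, {"offset": [0, 0, -2], "yaw": 0}, {"offset": [0, 0, -4], "yaw": 0}, {"offset": [0, 0, -5], "yaw": 0}, {"offset": [0, 0, -5], "yaw": 0}], jaw=0.4)

```text
clock: 30.05
position: [0.5382, 0.2005, 0.2059]
eef_rot: [-0.0, 0.638, 0.77, -0.0]
ft_force: [0.5, -0.1, 0.0]
width: 0.698
finger_force: 0.0
```

Emit:
play_rows(plan=[{"offset": [-4, 0, -3], "yaw": 0}, {"offset": [-4, 0, 0], "yaw": 0}, {"offset": [0, 0, 0], "yaw": 0}, {"offset": [0, 0, 0], "yaw": 0}])

```text
clock: 30.45
position: [0.5537, 0.1207, 0.2342]
eef_rot: [0.0, 0.639, 0.769, -0.0]
ft_force: [-1.1, 0.9, -0.4]
width: 0.696
finger_force: 0.0
```

Run:
```python
from h import *
im,d,ci=shot('wrist','w10.png'); s=state(); P=cloud(ci,d); Z=P[:,:,2]; print(s['position'])
for nm,x,y,h in(('s',.438,.2685,.07),('m',.5227,.2845,.086),('t',.5388,.2,.1),('box',.4542,.184,.030)):
    dist=np.hypot(P[:,:,0]-x,P[:,:,1]-y); m=(dist<.035)&(abs(Z-h)<.005)
    q=P[m]; A=np.c_[q[:,:2],np.ones(len(q))]; f=np.linalg.lstsq(A,q[:,2],rcond=None)[0]
    print(nm,len(q),(q[:,:2].mean(0)-[x,y]).round(4),np.median(q[:,2]).round(4),'slope',f[:2].round(3))
im,d,ci=shot('top'); P=cloud(ci,d); Z=P[:,:,2]
for nm,x,y,lo in(('giant',.489,-.224,.115),('big',.425,.035,.02)):
    q=P[(np.hypot(P[:,:,0]-x,P[:,:,1]-y)<.045)&(Z>lo)&(Z<.15)]; print(nm,len(q),q.mean(0))
    Q=np.load('top.npy'); q=Q[(np.hypot(Q[:,:,0]-x,Q[:,:,1]-y)<.045)&(Q[:,:,2]>lo)&(Q[:,:,2]<.15)]; print(' was',q.mean(0))
```

```text
[0.55336651 0.12188831 0.23419078]
s 0 [nan nan] nan slope [0. 0.]
m 0 [nan nan] nan slope [0. 0.]
t 730 [-0.0008  0.0027] 0.1001 slope [ 0.003 -0.003]
box 1608 [ 0.0013 -0.0003] 0.0308 slope [-0.012 -0.006]
giant 126 [ 0.48906079 -0.22347325  0.12779781]
 was [ 0.48905867 -0.22354416  0.12754581]
big 0 [nan nan nan]
 was [0.4252115  0.0343177  0.03079761]<stdin>:6: RuntimeWarning: Mean of empty slice.
  ret = um.true_divide(
  return _methods._mean(a, axis=axis, dtype=dtype,
  ret = ret.dtype.type(ret / rcount)
<stdin>:9: RuntimeWarning: Mean of empty slice.
```

View pics/w10.png

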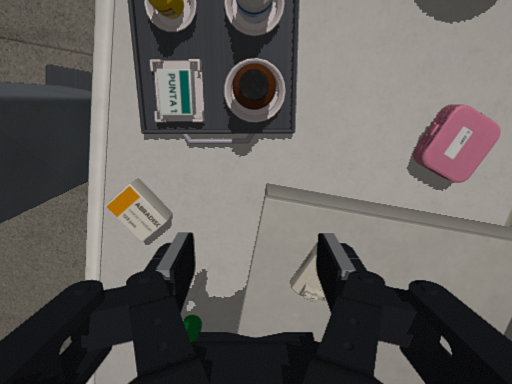

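The brown bottle (253,90) and the small box (179,92) are seated. The other two bottles are cut off at the image top but were upright in the previous view. The big box (139,210) and the giant bottle are undisturbed. Handing in.

```bash
python3 -c "
from h import *
print(finish_job())"
```

```text
the job is handed in; nothing more can be done
None
```

I handed the job in at about 30 s: by camera, the three smaller bottles stood upright in their cups and the small box lay flat in its holder. The giant bottle measured as unmoved and the big box looked undisturbed. I don't have the judge's verdict.

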